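# Mesh the eared filter cup into the toothed brewer

### The job

Take the mesh filter cup that has four ears on its rim from the upper tier of the clear organiser, turn it so its ears line up with the four gaps between the teeth in the brewer's mouth, and push it down until it is fully home with the ears at the bottom of the gaps. Let go of it, and leave the plain-rimmed strainer where it stands.

Things in the scene. Friction and masses are not known exactly. Their poses are not given: they have to be found in the camera images.
- filter_cup: Steel mesh cup with 4 ears, on the organiser's upper tier (z 100 mm). Origin: centre of underside, z up. Basket 56 mm across, rim 68 mm; 4 flat ears along +x, +y, -x, -y out to 52 mm from the axis, 18 wide, z 42 to 50 mm. To grip: black bar across the mouth along x, 66 mm long, 12 wide (y), 12 tall, its centre at z 74 mm, free below down to the rim (z 50) but for 2 end posts. 0.14 kg.
- strainer: Look-alike to leave alone: the same mesh cup, handle bar and origin, but a plain round rim 68 mm across, without ears. It stands on the same upper tier, about 160 mm from the filter cup; which of them is on which side varies.
- brewer: White pot, steel collar, fixed; 136 mm across, 100 tall. Origin: centre of underside, z up. In its open mouth 4 steel teeth reach in to 44 mm from the axis, tops at z 100 mm; between them 4 gaps, 38 mm wide, along +x, +y, -x, -y, out to 62 mm. Any ear fits any gap. Teeth and the pot's loop handle (to 106 mm from the axis, between +x and +y) lie on the diagonals.
- brewer_seat (a point): On the brewer's axis (axes as the brewer's), level with the shoulder at the bottom of the gaps, 22 mm below the tooth tops: ear undersides rest here when home, cup origin 42 mm below, bar centre 32 mm above. A black ring with a tab in each gap starts 14 mm above it; the ears must push it down: about 6 N, more if fast; it holds the cup's weight and stays where pushed.
Not all that is in view belongs to the job. What is shaped like the filter_cup but purple is not meant.

How it is judged (in metres and radians):
At the end, for the whole second after the job is handed in: The eared filter cup sits upright (within 10 degrees) in the brewer with its axis within 16 mm of the brewer's axis, pushed home to within 5 mm (its origin less than 41 mm above the brewer's underside), at rest and released; the plain strainer is within 30 mm of where it stood (horizontal distance between filter_cup and brewer below 0.016 m and z of filter_cup in the frame of brewer below 0.041 m and angle between filter_cup's own z axis and vertical below 0.17 rad and linear speed of filter_cup below 0.02 m/s and distance of strainer from where it was at the start of the episode below 0.03 m); the robot touches nothing.
It fails at once if the plain-rimmed strainer is shifted or taken away (more than 30 mm) (distance of strainer from where it was at the start of the episode above 0.03 m).
It also fails if it takes over 42 s, if anything falls off the work surface, if the arm or the gripper's body presses on something with over 40 N, if the wrist force passes 120 N, or if a joint passes its speed limit or range.

### The arm

A 6-joint arm with a two-finger parallel gripper is mounted at the origin on the work surface. World frame = base frame: x ahead of the robot, y to its left, z up, the work surface at z = 0. Lengths are in mm, angles in rad, forces in N, time in s.
With the tool pointing down it reaches from about 425 to 1125 mm from the base axis. Payload 14.9 kg.
Tool frame: the origin (TCP) lies midway between the tips of the shut fingers; the grasp point (between the pads) lies 19 mm behind it; z points along the fingers, y is the line along which they close (so a half turn about z gives the same grasp; the last joint's range is limited). The gripper opens to 91 mm and grips with 3 to 60 N. Pads are 32 mm wide; open, the fingers measure 118 mm over their backs; the gripper's body (76 mm by 178 mm) begins 60 mm behind the grasp point.
Start: joints at [1.08, 0.379, 1.734, -0, 1.028, -0.033], TCP at [309.392, 627.929, 213.932] pointing down, gripper open.
Joint ranges: [-2.77, 2.77], [-0.74, 2.19], [0, 2.66], [-1.06, 4.2], [0.31, 2.87], [-3.08, 3.08]. Speed limits (rad/s): [1.89, 1.89, 2.39, 3.14, 3.14, 3.14].

### API

Orientations are given as a unit quaternion [w, x, y, z].
In Python, from bench import sense, grab_frame, get_calibration, finish_job, find_in, landmark_of gives the robot as it stands.
- The arm moves only by the shell command python3 -m creep 'ROWS' [FORCE]. ROWS is JSON, a list of rows, each an object of numbers: "dx", "dy", "dz": the shift along the tool's x, y, z in cm; "ax", "ay", "az": the turn, a rotation vector about the tool's x, y, z in degrees; "jaw": the opening, from 0 (shut) to 1 (fully open). In form: [{"dx": .., "dy": .., "dz": .., "ax": .., "ay": .., "az": .., "jaw": ..}, ...]. A call has 1 to 8 rows; each row shifts and turns the commanded pose from where the row before left it, along the tool's axes as they then stand; what a row does not reach is not made up. A row lasts 1/12 s, in which the tool goes at most 41.7 mm and 7.16 degrees, less where a joint would pass 70% of its speed; a pose out of reach is approached as far as the arm can. A call with a gripper value outside its range is refused whole. The fingers move at their own pace and stop on an object; FORCE is the grip in N (left out, the last holds). Time passes only in rows, so rows that do not move let the fingers close. It gives the time, the measured TCP pose, the force, the opening and the grip force at its end, in the units of the state.
- sense(): the state, without advancing time (a new reading comes with each control period).
- grab_frame(name): name is "scene" or "top"; returns the picture (420x560x3 uint8, blue, green, red); there is no depth.
- get_calibration(name): a dict with "intrinsics" (3x3 intrinsics, pixels), "k1" (the pictures are not rectified: a ray, as slopes to the right and down, at radius r is drawn at 1 + k1 r^2 times it, then the intrinsics apply), "origin" and "attitude" of the camera in the world. Camera axes: x right, y down, z forward; pixel columns grow to the right and rows downward; lengths in mm; the calibration is good to about 2 mm. A picture is of the moment at which its call begins. get_calibration takes no time and is no camera call.
- finish_job(): hands the job in; it is judged then, once.
Trained networks look in the newest picture that a camera, given by its name, has taken for a name from the list of things; names that differ only in an ending like _2 or _b are one class to them, and where a whole thing is asked for, a point or a joint stands for the part that bears it (a point fixed in the world has none). Each returns a list of dicts, best first, with "conf" (0 to 1); they miss things now and then, are a little off and sometimes report something else, mostly with a low value. They report only what shows in the picture. A call takes as long as a camera call. They do not tell look-alikes from the thing itself.
- find_in(camera, label): "rect" ([left, top, right, bottom] in pixels, round what is visible of it).
- landmark_of(camera, label): "location" ([column, row] in pixels: a listed point, or the origin of a listed thing).
The state is a dict: "time": time; "qpos": joint angles; "joint_vel": joint speeds; "effort": joint torques, N m; "eef_pos": TCP position; "tcp_rot": TCP orientation; "force": force on the tool from outside, world axes, zero at the start; "moment": the same for the moment, N m; "grip_width": opening from 0.0 (shut) to 1.0 (fully open); "gripper_force": force on a finger pad.
Only numpy, scipy, OpenCV 4.12 (cv2) and the standard library are available. Lean on these libraries where they do the work, as an engineer would, in place of code of your own. Each camera call takes 0.05 s, during which the arm holds its last target. There are 200 camera calls.

## Working session

There is one attempt and no reset: what is moved stays moved. The work goes in short steps, Python scripts to look and compute and a shell command to move; the robot and the scene stay as the last step left them, time stands still between calls to the robot, and variables do not carry over. Pictures are saved under pics/ and viewed, at most 10 in all, crops included, and the job is handed in when it is done.

```bash
mkdir -p pics
cat > h.py <<'E'
import numpy as np, cv2
from bench import *
def cal(n):
    c=get_calibration(n); K=np.array(c["intrinsics"]); o=np.array(c["origin"],float); a=np.array(c["attitude"],float)
    if a.size==4:
        from scipy.spatial.transform import Rotation as R
        a=R.from_quat([a.flat[1],a.flat[2],a.flat[3],a.flat[0]]).as_matrix()
    return K,c["k1"],o,a
def ray(n,px):
    K,k1,o,R=cal(n)
    d=np.linalg.inv(K)@[px[0],px[1],1]; u=d[:2].copy(); s=u.copy()
    for _ in range(30): s=u/(1+k1*(s@s))
    return o,R@np.array([s[0],s[1],1])
def atz(n,px,z):
    o,d=ray(n,px); return (o+d*(z-o[2])/d[2]).round(1)
def proj(n,P):
    K,k1,o,R=cal(n); p=R.T@(np.array(P,float)-o); s=p[:2]/p[2]; s=s*(1+k1*(s@s)); return (K@[s[0],s[1],1])[:2].round(1)
E
python3 - <<'E'
from h import *
for n in("scene","top"):
    print(n,get_calibration(n)); cv2.imwrite(f"pics/{n}0.png",grab_frame(n))
    for l in("filter_cup","strainer","brewer","brewer_seat"):
        print(l,[(r["conf"],np.round(r["location"])) for r in landmark_of(n,l)],[(r["conf"],np.round(r["rect"])) for r in find_in(n,l)])
print(sense())
E
```

```text
scene {'intrinsics': array([[429.35487955,   0.        , 275.78515102],
       [  0.        , 429.35487955, 215.24448462],
       [  0.        ,   0.        ,   1.        ]]), 'k1': -0.07529870808960898, 'origin': array([1084.68446115,  348.44586317,  864.56863795]), 'attitude': array([-0.1404426 ,  0.4228491 ,  0.84734482, -0.28893127])}
filter_cup [(0.92, array([232., 294.])), (0.77, array([192., 250.])), (0.76, array([268., 182.])), (0.69, array([320., 289.])), (0.63, array([137., 226.]))] [(0.91, array([169., 224., 212., 260.])), (0.89, array([249., 148., 291., 186.])), (0.87, array([212., 264., 254., 302.])), (0.71, array([294., 260., 341., 305.])), (0.65, array([112., 197., 150., 231.]))]
strainer [(0.85, array([213., 158.]))] [(0.78, array([195., 126., 225., 167.])), (0.19, array([352., 200., 417., 278.]))]
brewer [(0.72, array([377., 251.]))] [(0.82, array([352., 201., 416., 277.]))]
brewer_seat [(0.83, array([384., 230.]))] [(0.69, array([352., 200., 420., 278.]))]
top {'intrinsics': array([[397.28285668,   0.        , 282.47140709],
       [  0.        , 397.28285668, 218.5
[... 820 characters left out ...]
': array([ 1.07971536e+00,  3.78854973e-01,  1.73421461e+00,  2.29961832e-05,
        1.02847197e+00, -3.32842363e-02]), 'joint_vel': array([-6.86152565e-04, -6.13610270e-05,  8.93951167e-04,  1.21285718e-03,
       -2.50165085e-04, -7.21067118e-04]), 'effort': array([ 3.04351106e-04, -7.63661671e+01, -4.34751427e+01,  6.52025663e-02,
        3.86165979e-02,  5.05767946e-05]), 'eef_pos': array([309.37904076, 627.93889751, 213.9560153 ]), 'tcp_rot': array([-2.88969166e-06,  2.26910538e-01,  9.73915606e-01,  2.72289775e-05]), 'force': array([ 0.23681469, -0.71338984,  0.18973854]), 'moment': array([ 0.05627171, -0.03752307,  0.05420206]), 'gripper_force': 0.0, 'grip_width': 0.9995125479354527}
```

View pics/scene0.png

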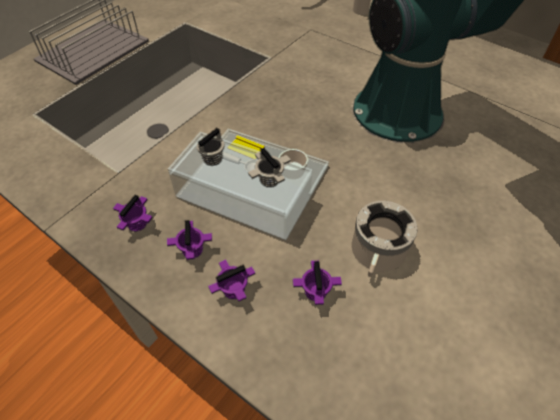

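View pics/top0.png

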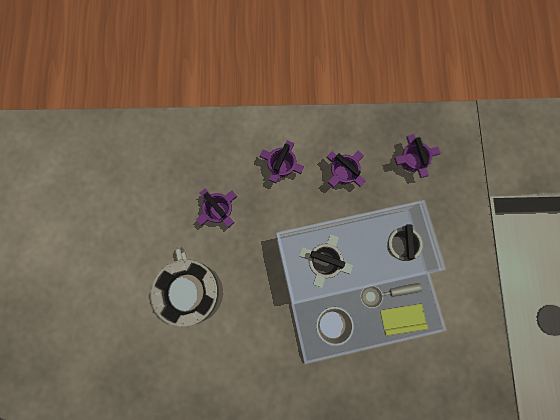

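The scene view shows the eared cup at about (268,172) and the brewer at (386,228). The top view shows the eared cup at (326,262), the strainer at (404,243) and the brewer at (184,293).

Run:
```python
from h import *
t=cv2.imread("pics/top0.png"); s=cv2.imread("pics/scene0.png")
def c(im,x,y,w,h,f): return cv2.resize(im[y:y+h,x:x+w],None,fx=f,fy=f,interpolation=cv2.INTER_CUBIC)
a=np.hstack([c(t,290,228,80,60,5),c(t,145,255,80,60,5)])
b=np.hstack([c(s,240,140,80,60,5),c(s,346,192,80,60,5)])
cv2.imwrite("pics/crops.png",np.vstack([a,b]))
for n,p,z in(("top",(326,262),174),("top",(184,293),100),("scene",(268,182),100),("scene",(386,228),100),("scene",(377,251),0)): print(n,p,atz(n,p,z))
```

```text
top (326, 262) [537.1 -85.3 174. ]
top (184, 293) [487.4 197.6 100. ]
scene (268, 182) [551.3 -84.  100. ]
scene (386, 228) [502.9 206.6 100. ]
scene (377, 251) [500.1 203.2   0. ]
```

View pics/crops.png

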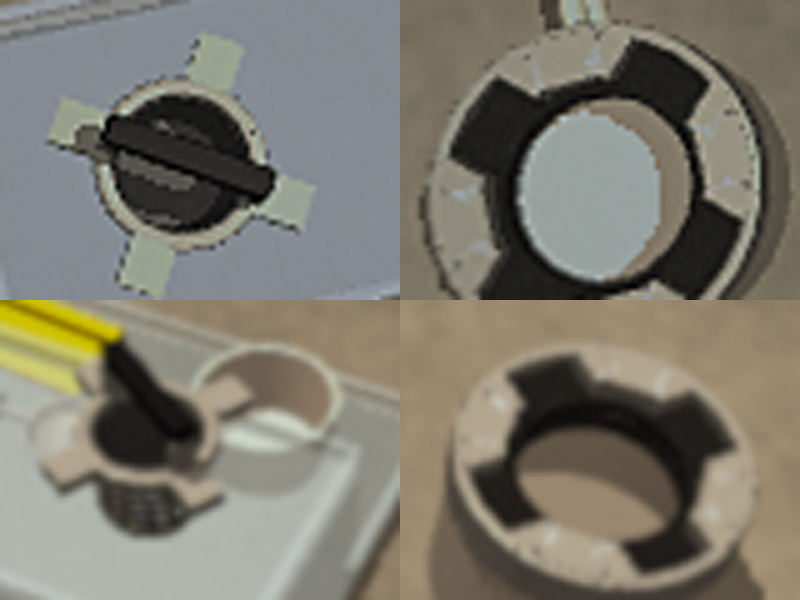

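The crops show the cup's bar along its left-right ears, with ear tips at top px (301,252), (352,269.6), (334.4,236.2) and (318.2,286.6). The brewer collar is centred near (183.5,293), with gaps near (159.6,277.6), (199.4,267) and (210.4,304).

Run:
```python
from h import *
T=lambda u,v:(290+u/5,228+v/5); B=lambda u,v:(145+(u-400)/5,255+v/5); S=lambda u,v:(240+u/5,140+(v-300)/5); D=lambda u,v:(346+(u-400)/5,192+(v-300)/5)
deg=lambda a,b:np.degrees(np.arctan2(*(b-a)[1::-1][:2])) if 0 else np.degrees(np.arctan2((b-a)[1],(b-a)[0]))
e=[atz("top",T(*p),150) for p in((55,121),(310,208),(222,41),(141,293))]
print("ears",e,"centres",(e[0]+e[1])/2,(e[2]+e[3])/2,"len",np.linalg.norm(e[0]-e[1]),np.linalg.norm(e[2]-e[3]),"ang",deg(e[0],e[1]),deg(e[2],e[3]))
b=[atz("top",T(*p),180) for p in((112,130),(268,185))];print("bar",(b[0]+b[1])/2,deg(*b),np.linalg.norm(b[0]-b[1]))
e=[atz("scene",S(*p),150) for p in((93,372),(207,500),(240,388),(58,476))]
print("scene ears",e,(e[0]+e[1])/2,(e[2]+e[3])/2,deg(e[0],e[1]),deg(e[2],e[3]))
g=[atz("top",B(*p),100) for p in((473,113),(672,60),(727,246))];print("gaps",g,(g[0]+g[2])/2,deg(g[0],g[2]))
print("collar top",atz("top",B(592,190),100))
# ellipse fit via circle edge points on the collar in both views
for n,f,P in(("top",B,((428,190),(757,190),(592,25),(470,85),(720,85))),("scene",D,((452,440),(755,480),(600,342),(500,365),(720,400),(500,540)))):
    q=np.array([atz(n,f(*p),100) for p in P])[:,:2]; A=np.c_[2*q,np.ones(len(q))]; s=np.linalg.lstsq(A,(q**2).sum(1),rcond=None)[0]; print(n,"circ",s[:2],np.sqrt(s[2]+s[0]**2+s[1]**2))
g=[atz("scene",D(*p),100) for p in((545,365),(715,420),(680,558),(482,495))];print("gaps scene",g,(g[0]+g[2])/2,(g[1]+g[3])/2,deg(g[0],g[2]),deg(g[1],g[3]))
print("landm",atz("top",(196,296),0),atz("scene",(384,230),78))
```

```text
ears [array([559.3, -40.1, 150. ]), array([ 523.3, -137.7,  150. ]), array([ 589.3, -106.9,  150. ]), array([492.4, -71. , 150. ])] centres [541.3 -88.9 150. ] [540.85 -88.95 150.  ] len 104.02768862182798 103.33644081349036 ang -110.24662007558823 159.6710860272605
bar [541.15 -88.45 180.  ] -110.9168038033427 61.34248120185553
scene ears [array([ 530.4, -127. ,  150. ]), array([563.5, -35.4, 150. ]), array([497.6, -65.1, 150. ]), array([592.1, -98.1, 150. ])] [546.95 -81.2  150.  ] [544.85 -81.6  150.  ] 70.13249006939596 -19.24952587268173
gaps [array([519.6, 248.1, 100. ]), array([539.3, 167.4, 100. ]), array([463.9, 143.8, 100. ])] [491.75 195.95 100.  ] -118.10384127204175
collar top [487.5 198.8 100. ]
top circ [487.60063263 198.92306367] 66.54199167995733
scene circ [491.66855237 202.35188454] 67.06248600488271
gaps scene [array([460.2, 155.3, 100. ]), array([442. , 232.6, 100. ]), array([518.9, 254.1, 100. ]), array([541.2, 168.9, 100. ])] [489.55 204.7  100.  ] [491.6  200.75 100.  ] 59.2842015686152 -32.70602502112537
landm [481.9 194.1   0. ] [493.8 201.6  78. ]
```

```bash
python3 -m creep '[{"az":7,"dz":-0.3},{"az":7,"dz":-0.3},{"az":7,"dz":-0.3},{"az":7,"dz":-0.3},{"az":7,"dz":-0.3},{"az":7,"dz":-0.3}]'
python3 -m creep '[{"az":7},{"az":7},{"az":7},{"az":7},{"az":7},{"az":7}]'
python3 -m creep '[{"dx":-2.46,"dy":1.94},{"dx":-2.46,"dy":1.94},{"dx":-2.46,"dy":1.94},{"dx":-2.46,"dy":1.94},{"dx":-2.46,"dy":1.94},{"dx":-2.46,"dy":1.94},{"dx":-2.46,"dy":1.94},{"dx":-2.46,"dy":1.94}]'
python3 -m creep '[{"dx":-2.46,"dy":1.94},{"dx":-2.46,"dy":1.94},{"dx":-2.46,"dy":1.94},{"dx":-2.46,"dy":1.94},{"dx":-2.46,"dy":1.94},{"dx":-2.46,"dy":1.94},{"dx":-2.46,"dy":1.94},{"dx":-2.46,"dy":1.94}]'
```

```text
$[0]: bad value
$[0]: bad value
$[0]: bad value
$[0]: bad value
```

```bash
python3 -m creep '[{"dx":0,"dy":0,"dz":-0.3,"ax":0,"ay":0,"az":7,"jaw":1},{"dx":0,"dy":0,"dz":-0.3,"ax":0,"ay":0,"az":7,"jaw":1},{"dx":0,"dy":0,"dz":-0.3,"ax":0,"ay":0,"az":7,"jaw":1},{"dx":0,"dy":0,"dz":-0.3,"ax":0,"ay":0,"az":7,"jaw":1},{"dx":0,"dy":0,"dz":-0.3,"ax":0,"ay":0,"az":7,"jaw":1},{"dx":0,"dy":0,"dz":-0.3,"ax":0,"ay":0,"az":7,"jaw":1}]'
```

```text
time: 1.4
eef_pos: [309.4, 627.9, 232.1]
tcp_rot: [0.0, 0.563, 0.826, 0.0]
force: [-0.3, 0.7, -0.1]
grip_width: 1.002
gripper_force: 0.0
```

```bash
python3 -m creep '[{"dx":0,"dy":0,"dz":0,"ax":0,"ay":0,"az":7,"jaw":1},{"dx":0,"dy":0,"dz":0,"ax":0,"ay":0,"az":7,"jaw":1},{"dx":0,"dy":0,"dz":0,"ax":0,"ay":0,"az":7,"jaw":1},{"dx":0,"dy":0,"dz":0,"ax":0,"ay":0,"az":7,"jaw":1},{"dx":0,"dy":0,"dz":0,"ax":0,"ay":0,"az":7,"jaw":1},{"dx":0,"dy":0,"dz":0,"ax":0,"ay":0,"az":7,"jaw":1}]'
python3 -m creep '[{"dx":-2.46,"dy":1.94,"dz":0,"ax":0,"ay":0,"az":0,"jaw":1},{"dx":-2.46,"dy":1.94,"dz":0,"ax":0,"ay":0,"az":0,"jaw":1},{"dx":-2.46,"dy":1.94,"dz":0,"ax":0,"ay":0,"az":0,"jaw":1},{"dx":-2.46,"dy":1.94,"dz":0,"ax":0,"ay":0,"az":0,"jaw":1},{"dx":-2.46,"dy":1.94,"dz":0,"ax":0,"ay":0,"az":0,"jaw":1},{"dx":-2.46,"dy":1.94,"dz":0,"ax":0,"ay":0,"az":0,"jaw":1},{"dx":-2.46,"dy":1.94,"dz":0,"ax":0,"ay":0,"az":0,"jaw":1},{"dx":-2.46,"dy":1.94,"dz":0,"ax":0,"ay":0,"az":0,"jaw":1}]'
python3 -m creep '[{"dx":-2.46,"dy":1.94,"dz":0,"ax":0,"ay":0,"az":0,"jaw":1},{"dx":-2.46,"dy":1.94,"dz":0,"ax":0,"ay":0,"az":0,"jaw":1},{"dx":-2.46,"dy":1.94,"dz":0,"ax":0,"ay":0,"az":0,"jaw":1},{"dx":-2.46,"dy":1.94,"dz":0,"ax":0,"ay":0,"az":0,"jaw":1},{"dx":-2.46,"dy":1.94,"dz":0,"ax":0,"ay":0,"az":0,"jaw":1},{"dx":-2.46,"dy":1.94,"dz":0,"ax":0,"ay":0,"az":0,"jaw":1},{"dx":-2.46,"dy":1.94,"dz":0,"ax":0,"ay":0,"az":0,"jaw":1},{"dx":-2.46,"dy":1.94,"dz":0,"ax":0,"ay":0,"az":0,"jaw":1}]'
```

```text
time: 1.9
eef_pos: [309.4, 627.9, 231.9]
tcp_rot: [0.0, 0.822, 0.569, -0.0]
force: [0.3, -0.4, -0.6]
grip_width: 1.0
gripper_force: 0.0
time: 2.57
eef_pos: [387.2, 388.2, 232.1]
tcp_rot: [-0.0, 0.82, 0.572, 0.0]
force: [-0.6, 0.3, 0.9]
grip_width: 0.998
gripper_force: 0.0
time: 3.23
eef_pos: [464.8, 149.8, 232.2]
tcp_rot: [0.0, 0.82, 0.572, 0.0]
force: [0.4, 0.1, -0.1]
grip_width: 0.999
gripper_force: 0.0
```

```bash
python3 -m creep '[{"dx":-2.46,"dy":1.94,"dz":0,"ax":0,"ay":0,"az":0,"jaw":1},{"dx":-2.46,"dy":1.94,"dz":0,"ax":0,"ay":0,"az":0,"jaw":1},{"dx":-2.46,"dy":1.94,"dz":0,"ax":0,"ay":0,"az":0,"jaw":1},{"dx":-2.46,"dy":1.94,"dz":0,"ax":0,"ay":0,"az":0,"jaw":1},{"dx":-2.46,"dy":1.94,"dz":0,"ax":0,"ay":0,"az":0,"jaw":1},{"dx":-2.46,"dy":1.94,"dz":0,"ax":0,"ay":0,"az":0,"jaw":1},{"dx":-2.46,"dy":1.94,"dz":0,"ax":0,"ay":0,"az":0,"jaw":1},{"dx":-2.3,"dy":1.8,"dz":0,"ax":0,"ay":0,"az":0,"jaw":1}]'
python3 -m creep '[{"dx":0,"dy":0,"dz":0,"ax":0,"ay":0,"az":0,"jaw":1},{"dx":0,"dy":0,"dz":0,"ax":0,"ay":0,"az":0,"jaw":1}]'
python3 - <<'E'
from h import *
f=grab_frame("scene");p=sense()["eef_pos"];q=proj("scene",p);print(p,q,proj("scene",[542,-86,174]))
x,y=int(q[0])-60,int(q[1])-40
cv2.imwrite("pics/s1.png",cv2.resize(f[y:y+105,x:x+140],None,fx=5,fy=5,interpolation=cv2.INTER_CUBIC));print(x,y)
E
```

```text
time: 3.9
eef_pos: [541.7, -86.9, 232.1]
tcp_rot: [0.0, 0.82, 0.572, 0.0]
force: [0.5, 0.9, -0.1]
grip_width: 1.003
gripper_force: 0.0
time: 4.07
eef_pos: [541.5, -86.2, 231.9]
tcp_rot: [-0.0, 0.821, 0.571, -0.0]
force: [-0.7, 1.0, 0.8]
grip_width: 0.998
gripper_force: 0.0
[541.17046479 -85.22461982 231.77843211] [269.2 138.1] [269.2 157.3]
209 98
```

View pics/s1.png

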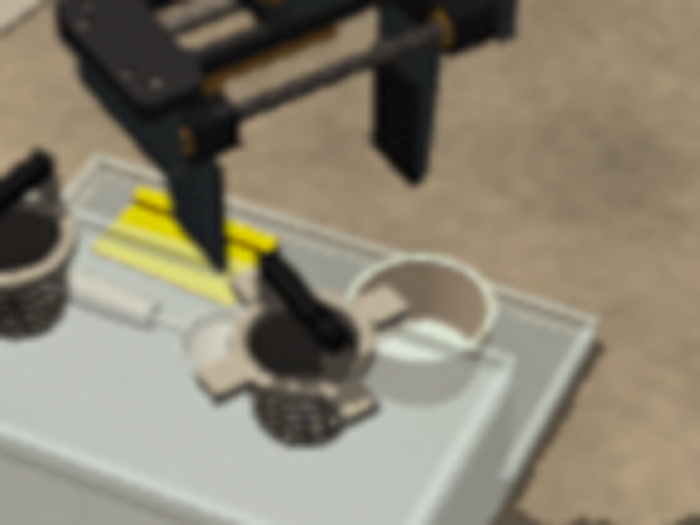

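The open fingers straddle the bar (crop 297,292), the closing line is across it, and the alignment is within a few mm. Descending.

```bash
python3 -m creep '[{"dx":0,"dy":0,"dz":1.5,"ax":0,"ay":0,"az":0,"jaw":1},{"dx":0,"dy":0,"dz":1.5,"ax":0,"ay":0,"az":0,"jaw":1},{"dx":0,"dy":0,"dz":1.5,"ax":0,"ay":0,"az":0,"jaw":1},{"dx":0,"dy":0,"dz":1.2,"ax":0,"ay":0,"az":0,"jaw":1},{"dx":0,"dy":0,"dz":1.0,"ax":0,"ay":0,"az":0,"jaw":1},{"dx":0,"dy":0,"dz":0.8,"ax":0,"ay":0,"az":0,"jaw":1}]'
python3 -m creep '[{"dx":0,"dy":0,"dz":0,"ax":0,"ay":0,"az":0,"jaw":0},{"dx":0,"dy":0,"dz":0,"ax":0,"ay":0,"az":0,"jaw":0},{"dx":0,"dy":0,"dz":0,"ax":0,"ay":0,"az":0,"jaw":0},{"dx":0,"dy":0,"dz":0,"ax":0,"ay":0,"az":0,"jaw":0},{"dx":0,"dy":0,"dz":0,"ax":0,"ay":0,"az":0,"jaw":0},{"dx":0,"dy":0,"dz":0,"ax":0,"ay":0,"az":0,"jaw":0},{"dx":0,"dy":0,"dz":0,"ax":0,"ay":0,"az":0,"jaw":0},{"dx":0,"dy":0,"dz":0,"ax":0,"ay":0,"az":0,"jaw":0}]' 40
```

```text
time: 4.62
eef_pos: [541.1, -84.4, 156.1]
tcp_rot: [-0.0, 0.82, 0.572, -0.0]
force: [0.4, -0.1, -0.3]
grip_width: 0.997
gripper_force: 0.0
time: 5.28
eef_pos: [541.4, -85.1, 157.1]
tcp_rot: [0.0, 0.82, 0.572, 0.0]
force: [-0.1, 0.3, 0.7]
grip_width: 0.446
gripper_force: 0.0
```

```bash
python3 -m creep '[{"dx":0,"dy":0,"dz":0,"ax":0,"ay":0,"az":0,"jaw":0},{"dx":0,"dy":0,"dz":0,"ax":0,"ay":0,"az":0,"jaw":0},{"dx":0,"dy":0,"dz":0,"ax":0,"ay":0,"az":0,"jaw":0},{"dx":0,"dy":0,"dz":0,"ax":0,"ay":0,"az":0,"jaw":0},{"dx":0,"dy":0,"dz":0,"ax":0,"ay":0,"az":0,"jaw":0},{"dx":0,"dy":0,"dz":0,"ax":0,"ay":0,"az":0,"jaw":0},{"dx":0,"dy":0,"dz":0,"ax":0,"ay":0,"az":0,"jaw":0}]' 40
python3 -m creep '[{"dx":0,"dy":0,"dz":-1.5,"ax":0,"ay":0,"az":0,"jaw":0},{"dx":0,"dy":0,"dz":-2,"ax":0,"ay":0,"az":0,"jaw":0},{"dx":0,"dy":0,"dz":-2.5,"ax":0,"ay":0,"az":0,"jaw":0},{"dx":0,"dy":0,"dz":-2.5,"ax":0,"ay":0,"az":0,"jaw":0},{"dx":0,"dy":0,"dz":-1.5,"ax":0,"ay":0,"az":0,"jaw":0}]' 40
```

```text
time: 5.87
eef_pos: [541.3, -85.0, 156.8]
tcp_rot: [-0.0, 0.82, 0.572, -0.0]
force: [0.1, 0.2, -0.8]
grip_width: 0.129
gripper_force: 40.0
time: 6.28
eef_pos: [541.9, -85.2, 259.3]
tcp_rot: [0.001, 0.82, 0.572, 0.001]
force: [1.6, -0.3, -1.1]
grip_width: 0.128
gripper_force: 40.0
```

```bash
python3 -m creep '[{"dx":1.5,"dy":-0.88,"dz":0,"ax":0,"ay":0,"az":0,"jaw":0},{"dx":2.5,"dy":-1.47,"dz":0,"ax":0,"ay":0,"az":0,"jaw":0},{"dx":2.5,"dy":-1.47,"dz":0,"ax":0,"ay":0,"az":0,"jaw":0},{"dx":2.5,"dy":-1.47,"dz":0,"ax":0,"ay":0,"az":0,"jaw":0},{"dx":2.5,"dy":-1.47,"dz":0,"ax":0,"ay":0,"az":0,"jaw":0},{"dx":2.5,"dy":-1.47,"dz":0,"ax":0,"ay":0,"az":0,"jaw":0},{"dx":2.5,"dy":-1.47,"dz":0,"ax":0,"ay":0,"az":0,"jaw":0},{"dx":2.5,"dy":-1.47,"dz":0,"ax":0,"ay":0,"az":0,"jaw":0}]' 40
python3 -m creep '[{"dx":2.5,"dy":-1.47,"dz":0,"ax":0,"ay":0,"az":0,"jaw":0},{"dx":2.0,"dy":-1.2,"dz":0,"ax":0,"ay":0,"az":0,"jaw":0},{"dx":1.5,"dy":-0.88,"dz":0,"ax":0,"ay":0,"az":0,"jaw":0},{"dx":0,"dy":0,"dz":1,"ax":0,"ay":0,"az":5.2,"jaw":0},{"dx":0,"dy":0,"dz":1,"ax":0,"ay":0,"az":5.1,"jaw":0},{"dx":0,"dy":0,"dz":1,"ax":0,"ay":0,"az":0,"jaw":0},{"dx":0,"dy":0,"dz":0,"ax":0,"ay":0,"az":0,"jaw":0},{"dx":0,"dy":0,"dz":0,"ax":0,"ay":0,"az":0,"jaw":0}]' 40
python3 - <<'E'
from h import *
f=grab_frame("scene");x,y=320,110
cv2.imwrite("pics/s2.png",cv2.resize(f[y:y+120,x:x+140],None,fx=5,fy=5,interpolation=cv2.INTER_CUBIC))
E
```

```text
time: 6.95
eef_pos: [501.7, 133.1, 256.9]
tcp_rot: [-0.0, 0.82, 0.572, -0.0]
force: [0.6, -0.7, -1.6]
grip_width: 0.126
gripper_force: 40.0
time: 7.62
eef_pos: [489.4, 200.1, 226.5]
tcp_rot: [-0.0, 0.868, 0.497, -0.001]
force: [0.5, -0.7, -1.8]
grip_width: 0.129
gripper_force: 40.0
```

View pics/s2.png

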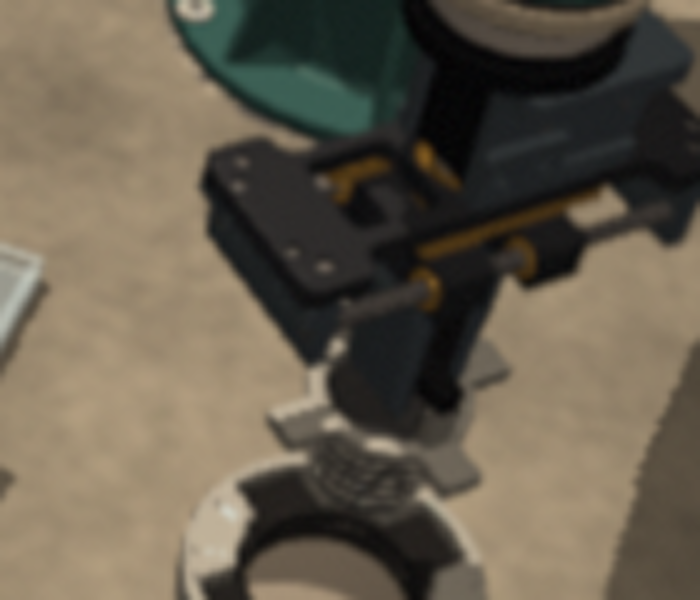

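The cup is held upright above the brewer, its ears apparently parallel to the gaps. Lowering to just above the teeth for a closer check.

```bash
python3 -m creep '[{"dx":0,"dy":0,"dz":1.5,"ax":0,"ay":0,"az":0,"jaw":0},{"dx":0,"dy":0,"dz":1.5,"ax":0,"ay":0,"az":0,"jaw":0},{"dx":0,"dy":0,"dz":1.5,"ax":0,"ay":0,"az":0,"jaw":0},{"dx":0,"dy":0,"dz":1.5,"ax":0,"ay":0,"az":0,"jaw":0},{"dx":0,"dy":0,"dz":1.5,"ax":0,"ay":0,"az":0,"jaw":0},{"dx":0,"dy":0,"dz":1.5,"ax":0,"ay":0,"az":0,"jaw":0},{"dx":0,"dy":0,"dz":1.0,"ax":0,"ay":0,"az":0,"jaw":0},{"dx":0,"dy":0,"dz":0,"ax":0,"ay":0,"az":0,"jaw":0}]' 40
python3 - <<'E'
from h import *
f=grab_frame("scene");g=grab_frame("top");r=lambda f,x,y:cv2.resize(f[y:y+100,x:x+80],None,fx=5,fy=5,interpolation=cv2.INTER_CUBIC)
cv2.imwrite("pics/s3.png",np.hstack([r(f,346,180),r(g,145,240)]))
E
```

```text
time: 8.33
eef_pos: [489.0, 200.0, 125.6]
tcp_rot: [-0.0, 0.868, 0.496, -0.001]
force: [-0.5, -0.2, -1.7]
grip_width: 0.129
gripper_force: 40.0
```

View pics/s3.png

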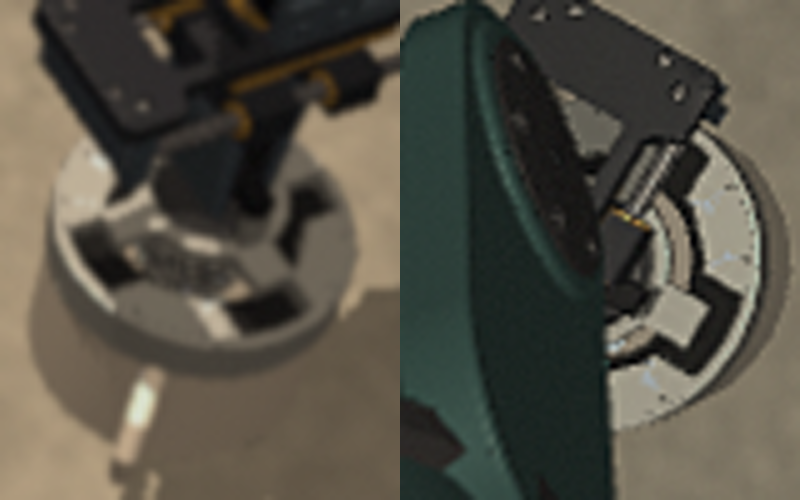

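The top view shows the visible ear (px ~(283,306)) inside its gap, and after parallax it is centred to a few mm. Pushing down slowly.

```bash
python3 -m creep '[{"dx":0,"dy":0,"dz":0.5,"ax":0,"ay":0,"az":0,"jaw":0},{"dx":0,"dy":0,"dz":0.5,"ax":0,"ay":0,"az":0,"jaw":0},{"dx":0,"dy":0,"dz":0.4,"ax":0,"ay":0,"az":0,"jaw":0},{"dx":0,"dy":0,"dz":0.3,"ax":0,"ay":0,"az":0,"jaw":0},{"dx":0,"dy":0,"dz":0,"ax":0,"ay":0,"az":0,"jaw":0}]' 60
python3 -m creep '[{"dx":0,"dy":0,"dz":0.2,"ax":0,"ay":0,"az":0,"jaw":0},{"dx":0,"dy":0,"dz":0.2,"ax":0,"ay":0,"az":0,"jaw":0},{"dx":0,"dy":0,"dz":0.2,"ax":0,"ay":0,"az":0,"jaw":0},{"dx":0,"dy":0,"dz":0.2,"ax":0,"ay":0,"az":0,"jaw":0},{"dx":0,"dy":0,"dz":0.2,"ax":0,"ay":0,"az":0,"jaw":0}]' 60
```

```text
time: 8.85
eef_pos: [489.4, 200.3, 109.3]
tcp_rot: [-0.0, 0.868, 0.496, -0.0]
force: [-0.3, -0.3, -1.7]
grip_width: 0.125
gripper_force: 60.0
time: 9.27
eef_pos: [490.0, 200.5, 100.0]
tcp_rot: [0.0, 0.868, 0.496, 0.0]
force: [0.6, -0.6, 4.4]
grip_width: 0.126
gripper_force: 60.0
```

Ring contact came at the expected height and force, about 6 N. Continuing to the shoulder.

```bash
python3 -m creep '[{"dx":0,"dy":0,"dz":0.2,"ax":0,"ay":0,"az":0,"jaw":0},{"dx":0,"dy":0,"dz":0.2,"ax":0,"ay":0,"az":0,"jaw":0},{"dx":0,"dy":0,"dz":0.15,"ax":0,"ay":0,"az":0,"jaw":0},{"dx":0,"dy":0,"dz":0.1,"ax":0,"ay":0,"az":0,"jaw":0}]' 60
python3 -m creep '[{"dx":0,"dy":0,"dz":0.1,"ax":0,"ay":0,"az":0,"jaw":0},{"dx":0,"dy":0,"dz":0,"ax":0,"ay":0,"az":0,"jaw":0}]' 60
```

```text
time: 9.6
eef_pos: [489.9, 200.5, 93.3]
tcp_rot: [0.0, 0.868, 0.496, 0.0]
force: [2.1, -0.2, 3.5]
grip_width: 0.126
gripper_force: 60.0
time: 9.77
eef_pos: [490.1, 200.5, 92.7]
tcp_rot: [0.0, 0.868, 0.496, 0.0]
force: [0.8, -1.7, 7.2]
grip_width: 0.125
gripper_force: 60.0
```

```bash
python3 -m creep '[{"dx":0,"dy":0,"dz":0.1,"ax":0,"ay":0,"az":0,"jaw":0},{"dx":0,"dy":0,"dz":0,"ax":0,"ay":0,"az":0,"jaw":0}]' 60
python3 -m creep '[{"dx":0,"dy":0,"dz":0.1,"ax":0,"ay":0,"az":0,"jaw":0},{"dx":0,"dy":0,"dz":0,"ax":0,"ay":0,"az":0,"jaw":0}]' 60
```

```text
time: 9.93
eef_pos: [490.2, 200.5, 92.5]
tcp_rot: [0.0, 0.868, 0.496, 0.0]
force: [-4.9, -4.3, 25.7]
grip_width: 0.128
gripper_force: 60.0
time: 10.1
eef_pos: [490.2, 200.5, 92.4]
tcp_rot: [0.0, 0.868, 0.496, -0.0]
force: [-14.0, -6.8, 45.2]
grip_width: 0.129
gripper_force: 60.0
```

Force shot up at exactly the expected height, so the cup is home. Relaxing, opening to about 30 mm (the teeth limit it), and withdrawing.

```bash
python3 -m creep '[{"dx":0,"dy":0,"dz":-0.2,"ax":0,"ay":0,"az":0,"jaw":0.13},{"dx":0,"dy":0,"dz":0,"ax":0,"ay":0,"az":0,"jaw":0.32},{"dx":0,"dy":0,"dz":0,"ax":0,"ay":0,"az":0,"jaw":0.32},{"dx":0,"dy":0,"dz":0,"ax":0,"ay":0,"az":0,"jaw":0.32},{"dx":0,"dy":0,"dz":0,"ax":0,"ay":0,"az":0,"jaw":0.32},{"dx":0,"dy":0,"dz":0,"ax":0,"ay":0,"az":0,"jaw":0.32}]'
python3 -m creep '[{"dx":0,"dy":0,"dz":-0.5,"ax":0,"ay":0,"az":0,"jaw":0.32},{"dx":0,"dy":0,"dz":-1,"ax":0,"ay":0,"az":0,"jaw":0.32},{"dx":0,"dy":0,"dz":-2,"ax":0,"ay":0,"az":0,"jaw":0.32},{"dx":0,"dy":0,"dz":-3,"ax":0,"ay":0,"az":0,"jaw":0.32},{"dx":0,"dy":0,"dz":-3,"ax":0,"ay":0,"az":0,"jaw":0.32},{"dx":0,"dy":0,"dz":-3,"ax":0,"ay":0,"az":0,"jaw":0.32},{"dx":0,"dy":0,"dz":-3,"ax":0,"ay":0,"az":0,"jaw":0.32},{"dx":0,"dy":0,"dz":0,"ax":0,"ay":0,"az":0,"jaw":0.32}]'
python3 - <<'E'
from h import *
f=grab_frame("scene");x,y=336,140
cv2.imwrite("pics/s4.png",cv2.resize(f[y:y+150,x:x+100],None,fx=4,fy=4,interpolation=cv2.INTER_CUBIC))
E
```

```text
time: 10.6
eef_pos: [489.5, 200.4, 92.1]
tcp_rot: [-0.0, 0.868, 0.496, -0.0]
force: [0.0, 0.8, -0.1]
grip_width: 0.32
gripper_force: 0.0
time: 11.27
eef_pos: [492.2, 201.4, 254.1]
tcp_rot: [0.001, 0.868, 0.496, 0.004]
force: [0.8, 0.5, 1.4]
grip_width: 0.315
gripper_force: 0.0
```

View pics/s4.png

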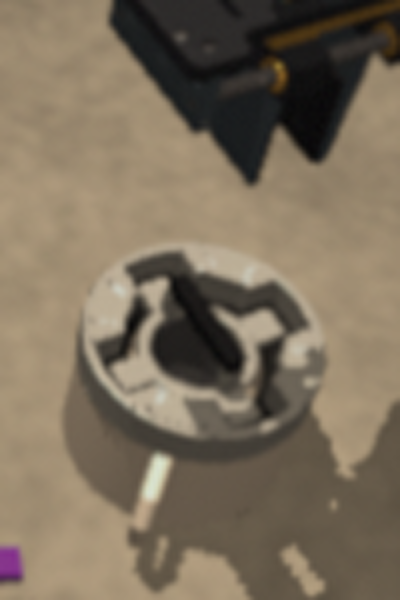

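The cup sits level in the brewer, ears sunk in the four gaps, bar at crop (205,325), and the gripper is clear above it.

```bash
python3 -c "from bench import *; print(finish_job())"
```

```text
the job is handed in; nothing more can be done
None
```

The eared filter cup is in the brewer, pushed home with its ears at the bottom of the gaps and released; I never went near the strainer, and the job was handed in at about 11.3 s (no verdict was returned).

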